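# Run the thread ring gauge down the stud and log the turns

### The arm

A 6-joint arm with a two-finger parallel gripper is mounted at the origin on the work surface. World frame = base frame: x ahead of the robot, y to its left, z up, the work surface at z = 0. Lengths are in mm, angles in degrees, forces in N, time in s.
With the tool pointing down it reaches from about 300 to 850 mm from the base axis. Payload 4.2 kg.
Tool frame: the origin (TCP) lies at the very end of the fingers, on their centre line; the grasp point (between the pads) lies 19 mm behind it; z points along the fingers, y is the line along which they close (so a half turn about z gives the same grasp; the last joint's range is limited). The gripper opens to 91 mm and grips with 3 to 60 N. Pads are 32 mm wide; open, the fingers measure 118 mm over their backs; the gripper's body (76 mm by 178 mm) begins 60 mm behind the grasp point.
Start: joints at [64.171, 18.312, 89.639, -0, 72.044, -1.146], TCP at [240.123, 522.479, 213.976] pointing down, gripper open.
Joint ranges: [-177.97, 177.97], [-48.28, 115.42], [12.27, 149.76], [-77.06, 257.06], [2.81, 150.46], [-146.56, 146.56]. Speed limits (degrees/s): [147.25, 147.25, 180, 180, 180, 180].

### API

Orientations are given as [roll, pitch, yaw] about the fixed x, y, z axes, in that order (R = Rz(yaw) Ry(pitch) Rx(roll)).
In Python, from workcell import env, eyes gives the robot as it stands.
- The arm moves only by the tool send_rows, never from a script. Its argument "targets" is text: rows parted by semicolons, each of 7 numbers parted by spaces: the shift along the tool's x, y, z in m, then the turn, a rotation vector about the tool's x, y, z in degrees, then the opening in per cent of the stroke, from 0 (shut) to 100 (fully open). A call has 1 to 12 rows; each row is the pose to reach, as a shift and turn from the pose commanded when the call began, along the tool's axes at that moment; what a row does not reach only later rows make up. A row lasts 1/12 s, in which the tool goes at most 41.7 mm and 7.16 degrees, less where a joint would pass 70% of its speed; a pose out of reach is approached as far as the arm can. A call with a gripper value outside its range is refused whole. The fingers move at their own pace and stop on an object; "grip_force" is the grip in N (left out, the last holds). Time passes only in rows, so rows that repeat a pose let the fingers close. It gives the time, the measured TCP pose, the force, the opening and the grip force at its end, in the units of the state.
- env.state(): the state, without advancing time (a new reading comes with each control period).
- eyes.grab_frame(name): name is "scene" or "top" or "wrist"; returns a dict with "image" (400x640x3 uint8, blue, green, red), "fovy" (degrees; the focal length in pixels is half the picture's height over the tangent of half this angle, whatever the lens; pixels are square), "cx", "cy" (the principal point, pixels), "eye" and "attitude" of the camera in the world. Camera axes: x right, y up, looking along -z (the intrinsics and any distortion apply to the point x, -y, -z); pixel columns grow to the right and rows downward; lengths in mm; the calibration is good to about 2 mm. The wrist camera is an equidistant fisheye: a pixel r from the principal point sees the ray r / f radians off the axis. A picture is of the moment at which its call begins. There is no depth.
- env.job_done(): hands the job in; it is judged then, once.
The state is a dict: "time_s": time; "qpos": joint angles; "qvel": joint speeds; "effort": joint torques, N m; "ee_pos": TCP position; "ee_rot": TCP orientation; "force": force on the tool from outside, world axes, zero at the start; "torque": the same for the moment, N m; "gripper_width": finger opening in mm; "gripper_force": force on a finger pad.
Only numpy, scipy, OpenCV 4.12 (cv2) and the standard library are available. Lean on these libraries where they do the work, as an engineer would, in place of code of your own. Each camera call takes 0.05 s, during which the arm holds its last target. There are 200 camera calls.

### The job

Crank the ring gauge clockwise down the stud by its red handle, counting the turns, until the resistance clearly rises: leave it snug on the shoulder, but do not force it tight. Then push the green tally slider to the yellow mark whose dots equal the number of full turns it took (one, two or three) and leave the spool, chip sockets and screwdriver where they are.

Things in the scene. Friction and masses are not known exactly. Their poses are not given: they have to be found in the camera images.
- gauge_center (a point): Brass thread ring gauge, 52 mm diameter, 14 mm thick, already started on an upright 16 mm stud; this point: on the stud's axis, half-way up the ring. Its x axis points along the crank arm to the red handle, z up. Clockwise from above screws it down 2 mm per turn; 1.25 to 3.3 turns bring it to the shoulder. Running friction is about 0.09 N m (1.6 N at the handle).
- knob_center (a point): Red crank handle: upright round knob, 18 mm diameter, 46 mm high, spinning freely about its own axis, 55 mm from the stud's axis; this point: half-way up it, 29 mm above gauge_center; it sinks with the gauge. Pinched from above it can be carried round in a circle without turning the hand. The stud's tip rises up to 18 mm above the gauge's upper face.
- shoulder (a point): Dark steel shoulder, 44 mm diameter, at the stud's foot; this point: centre of its upper face, 7 mm below gauge_center when the gauge rests on it. Its height differs from start to start. The stop is springy: past first touch the push at the handle climbs 18 N per rad (0.33 N per mm of its path). Snug from 5 N, overtight at 14 N; aim for 7 to 10 N. Released, the gauge springs back a little and stays.
- tally_grip (a point): Green slider block of the black tally, 20 x 16 mm and 32 mm high, this point half-way up it (29 mm above the bench). Its y axis is the direction in which it slides, from the unmarked end past the yellow marks with 1, 2 and 3 black dots. It needs about 1.5 N to slide and stays where it is left.
- tally_slide (a joint): Travel of the green slider in m from the unmarked end, 0 to 0.135: one dot at 0.040, two dots at 0.080, three dots at 0.120. It starts below 0.015.
- spool_center (a point): Solder spool standing upright, blue flanges, 64 mm diameter and 50 mm high; its centre. To be left alone.
- socket_a_center (a point): Black chip socket, 15 x 50 x 8 mm, lying on the mat; its centre. To be left alone.
- socket_b_center (a point): A second black chip socket of the same size; its centre. To be left alone.
- screwdriver_grip (a point): Orange-handled screwdriver lying on the mat; a point in its handle. To be left alone.

How it is judged:
By the outcome, as a careful person would: the job done as asked, in the order asked, and still so for the second after the job is handed in, with the robot touching nothing.
It also fails if it takes over 72 s, if anything falls off the work surface, if the arm or the gripper's body presses on something with over 40 N, if the wrist force passes 120 N, or if a joint passes its speed limit or range.

## Working session

There is one attempt and no reset: what is moved stays moved. The work goes in short steps, Python scripts to look and compute and a tool call to move; the robot and the scene stay as the last step left them, time stands still between calls to the robot, and variables do not carry over. Pictures are saved under pics/ and viewed, at most 10 in all, crops included, and the job is handed in when it is done.

Besides the shell and the picture viewer there is one more tool, called after ">>>" in YAML: its name, and indented under it one key for each argument. send_rows: Moves the arm, as the interface text tells. Its arguments: {"type":"object","properties":{"targets":{"type":"string"},"grip_force":{"type":"number"}},"required":["targets"]}

```bash
mkdir -p pics; ls; python3 - <<'E'
from workcell import env, eyes
import cv2
for n in("scene","top"):
    f=eyes.grab_frame(n); cv2.imwrite(f"pics/{n}0.png",f["image"]); print(n,{k:v for k,v in f.items() if k!="image"})
print(env.state())
E
```

```text
pics
scene {'fovy': 48.90472324083149, 'cx': 315.01954608383915, 'cy': 203.2272680756323, 'eye': array([ 773.87465244, -368.83205737,  839.8834186 ]), 'attitude': array([31.94250555,  0.52803867, 25.62588594])}
top {'fovy': 48.56088661044367, 'cx': 320.35107186017626, 'cy': 202.80304970421844, 'eye': array([ 355.401927  ,   89.01683435, 1013.81970157]), 'attitude': array([  11.94098628,    0.29143377, -100.96025512])}
{'time_s': 0.1, 'qpos': array([ 6.41711060e+01,  1.83459745e+01,  8.96993525e+01, -2.28341868e-03,
        7.20450476e+01, -1.14582683e+00]), 'qvel': array([ 0.01826166, -0.00444641, -0.16384961, -0.04072149,  0.05277195,
       -0.00852256]), 'effort': array([-5.30954712e-04, -4.13329875e+01, -2.32508218e+01,  7.28493417e-02,
        4.21658345e-02, -3.94036283e-05]), 'ee_pos': array([239.92844406, 522.04374938, 213.22488272]), 'ee_rot': array([-1.79909600e+02,  3.63433619e-04,  1.55317639e+02]), 'force': array([-1.27086813, -0.19103625, -0.63805196]), 'torque': array([ 0.0345473 , -0.01776608,  0.03621542]), 'gripper_force': 0.0, 'gripper_width': 91.17965795799765}
```

View pics/scene0.png

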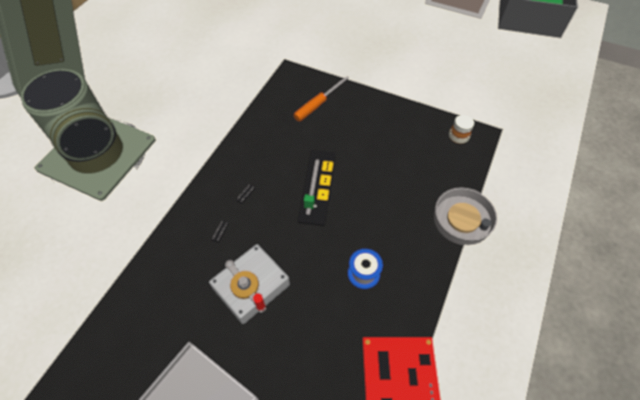

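View pics/top0.png

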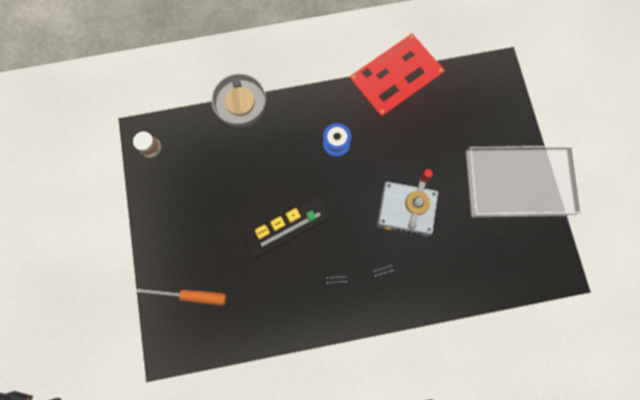

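The scene view shows the gauge at about (244,284), the red knob (259,301) and the green slider (309,202). The top view shows the gauge at (418,202), knob (428,174), slider (311,215) and marks (293,215), (277,223), (262,231).

```bash
cat > h.py <<'E'
import numpy as np, cv2
from scipy.spatial.transform import Rotation as Ro
from workcell import env, eyes
def ray(f,u,v):
    R=Ro.from_euler('xyz',f["attitude"],degrees=True).as_matrix()
    fl=200/np.tan(np.radians(f["fovy"]/2))
    d=np.array([(u-f["cx"])/fl,-(v-f["cy"])/fl,-1.])
    if f.get("fish"):
        r=np.hypot(d[0],d[1]); d=np.array([d[0]/r*np.sin(r),d[1]/r*np.sin(r),-np.cos(r)]) if r>1e-9 else d
    return np.array(f["eye"]),R@d/np.linalg.norm(d)
def grab(n):
    f=dict(eyes.grab_frame(n)); f["fish"]=n=="wrist"; return f
def plane(f,p,z):
    o,d=ray(f,*p); return o+d*(z-o[2])/d[2]
def cross(f,p,g,q):
    (o,d),(a,b)=ray(f,*p),ray(g,*q)
    s=np.linalg.lstsq(np.c_[d,-b],a-o,rcond=None)[0]
    x,y=o+d*s[0],a+b*s[1]; return (x+y)/2,np.linalg.norm(x-y)
def blobs(img,lo,hi,amin=15):
    m=cv2.inRange(cv2.cvtColor(img,cv2.COLOR_BGR2HSV),lo,hi)
    n,l,s,c=cv2.connectedComponentsWithStats(m)
    return [(c[i].round(1).tolist(),s[i].tolist()) for i in range(1,n) if s[i][4]>=amin]
E
python3 - <<'E'
from h import *
s,t=grab("scene"),grab("top")
col=dict(red=((0,150,90),(6,255,255)),green=((50,120,40),(85,255,255)),yel=((22,150,120),(35,255,255)),brass=((12,90,90),(21,255,255)))
for k,(a,b) in col.items():
    for n,f in(("s",s),("t",t)): print(k,n,blobs(f["image"],a,b))
print("gauge",cross(s,(244,284),t,(418,202)))
print("knob top",cross(s,(258,297),t,(428,173)))
print("slider",cross(s,(309,200),t,(311,215)))
for p in [(293,215),(277,223),(262,231)]: print(plane(t,p,10))
for p in [(328,166),(325,180),(322,194)]: print(plane(s,p,10))
E
```

```text
red s [([258.7, 301.2], [254, 294, 11, 16, 117]), ([399.1, 368.7], [362, 337, 78, 63, 4008])]
red t [([396.8, 75.0], [350, 36, 95, 80, 3249]), ([426.9, 174.2], [421, 169, 12, 12, 90])]
green s [([552.4, 0.8], [537, 0, 26, 4, 59]), ([308.5, 200.6], [304, 194, 11, 15, 125])]
green t [([310.6, 215.4], [306, 211, 9, 10, 60])]
yel s [([327.2, 165.7], [322, 161, 12, 11, 112]), ([324.8, 179.8], [319, 174, 12, 12, 119]), ([322.6, 194.2], [317, 189, 12, 12, 127])]
yel t [([292.8, 214.6], [286, 208, 15, 14, 138]), ([277.4, 222.8], [270, 216, 15, 15, 139]), ([261.7, 231.3], [255, 225, 15, 14, 142])]
brass s [([76.7, 2.7], [72, 0, 13, 9, 67]), ([309.3, 106.7], [294, 93, 32, 28, 338]), ([459.8, 133.6], [452, 127, 19, 11, 100]), ([463.9, 217.3], [448, 203, 33, 29, 725]), ([244.0, 284.4], [230, 271, 28, 27, 459])]
brass t [([239.3, 100.8], [226, 87, 28, 27, 560]), ([152.5, 147.8], [143, 138, 15, 16, 61]), ([417.0, 202.6], [406, 191, 23, 23, 310]), ([387.5, 228.0], [385, 227, 6, 3, 16]), ([206.0, 296.8], [202, 295, 9, 4, 19]), ([216.6, 298.1], [212, 296, 11, 5, 24])]
gauge (array([ 514.86982002, -153.6428239 ,   65.05506271]), np.float64(1.683074845252968))
knob top (array([ 564.08628408, -176.88868156,  111.50240663]), np.float64(2.2383285559336894))
slider (array([535.62773701,  80.53950166,  38.03618757]), np.float64(0.16166715088082612))
[548.65660486 120.91358015  10.        ]
[537.31953371 160.25402543  10.        ]
[525.62726799 197.06793123  10.        ]
[526.20878718 200.23790346  10.        ]
[536.72289924 160.93311931  10.        ]
[546.8158154  123.20288694  10.        ]
```

>>> send_rows:
  targets: "-0.293 -0.250 0 0 0 65.3 45;-0.293 -0.250 0 0 0 65.3 45;-0.293 -0.250 0 0 0 65.3 45;-0.293 -0.250 0 0 0 65.3 45;-0.293 -0.250 0 0 0 65.3 45;-0.293 -0.250 0 0 0 65.3 45;-0.293 -0.250 0 0 0 65.3 45;-0.293 -0.250 0 0 0 65.3 45;-0.293 -0.250 0 0 0 65.3 45;-0.293 -0.250 0 0 0 65.3 45;-0.293 -0.250 0 0 0 65.3 45;-0.293 -0.250 0 0 0 65.3 45"

```text
time_s: 1.2
ee_pos: [401.9, 173.0, 213.9]
ee_rot: [-180.0, -0.0, 90.0]
force: [0.8, -0.3, 0.7]
gripper_width: 41.3
gripper_force: 0.0
```

>>> send_rows:
  targets: "-0.350 0.162 0.044 0 0 0 45;-0.350 0.162 0.044 0 0 0 45;-0.350 0.162 0.044 0 0 0 45;-0.350 0.162 0.044 0 0 0 45;-0.350 0.162 0.044 0 0 0 45;-0.350 0.162 0.044 0 0 0 45;-0.350 0.162 0.044 0 0 0 45;-0.350 0.162 0.044 0 0 0 45;-0.350 0.162 0.044 0 0 0 45;-0.350 0.162 0.044 0 0 0 45;-0.350 0.162 0.044 0 0 0 45;-0.350 0.162 0.044 0 0 0 45"

```text
time_s: 2.2
ee_pos: [564.2, -175.2, 169.2]
ee_rot: [-179.9, -0.1, 90.1]
force: [-0.0, 0.1, 0.3]
gripper_width: 41.1
gripper_force: 0.0
```

```bash
python3 - <<'E'
from h import *
w=grab("wrist"); cv2.imwrite("pics/w1.png",w["image"]); print({k:v for k,v in w.items() if k!="image"})
print(env.state()["ee_pos"],env.state()["force"])
for c in [((0,150,60),(6,255,255)),((12,90,90),(21,255,255))]:
  for b in blobs(w["image"],*c,100): print(b,plane(w,b[0],111),plane(w,b[0],66))
E
```

```text
{'fovy': 65.70646984690485, 'cx': 324.74578208577265, 'cy': 200.08289628589452, 'eye': array([564.15851315, -98.9576934 , 339.81780347]), 'attitude': array([-15.63344317,   0.0849757 ,   0.06199151]), 'fish': True}
[ 563.87915679 -174.72409905  169.60999966] [-0.22375063  0.54022914  0.15846499]
([532.4, 185.5], [482, 115, 95, 147, 7318]) [ 749.36324489 -149.18475021  111.        ] [ 785.78616654 -159.06255483   66.        ]
([323.8, 210.7], [312, 193, 24, 35, 626]) [ 563.16474353 -171.53402864  111.        ] [ 562.9693058  -185.80710983   66.        ]
([271.2, 173.2], [243, 145, 57, 58, 1908]) [ 523.25274245 -141.87686136  111.        ] [ 515.2080901 -150.3174745   66.       ]
([408.5, 283.2], [403, 257, 9, 49, 189]) [ 637.28423574 -238.43072242  111.        ] [ 651.6653611  -265.85990936   66.        ]
([243.5, 281.7], [238, 258, 15, 48, 396]) [ 493.08274771 -237.04046587  111.        ] [ 479.10477312 -264.19624076   66.        ]
([360.2, 324.6], [217, 309, 271, 26, 2175]) [ 596.83997398 -282.64096762  111.        ] [ 603.26720873 -318.76467485   66.        ]
```

View pics/w1.png

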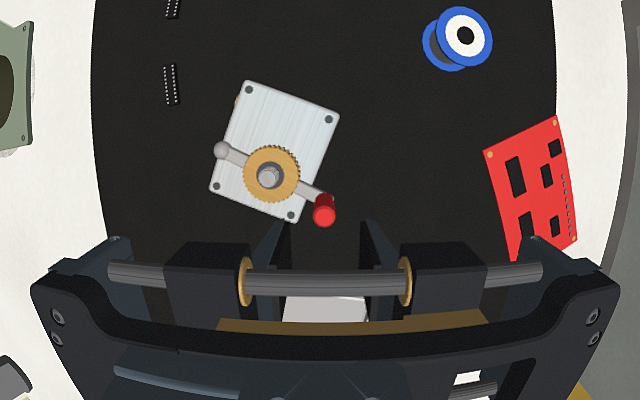

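The wrist view shows the knob's top face at (324,215), the gauge ring at (271,173) and a counterweight at (221,150). The finger tips straddle the knob's column.

```bash
python3 - <<'E'
from h import *
w=grab("wrist"); t=grab("top");s=grab("scene")
for z in(108,111,114): print(z,plane(w,(324,215),z), plane(t,(427.5,172.8),z))
for z in(60,64,68): print(z,plane(w,(271.5,174),z),plane(t,(417.5,202.6),z),plane(s,(244,284.4),z))
m=blobs(t["image"],(0,150,60),(6,255,255),30);print(m); m=blobs(s["image"],(0,150,60),(6,255,255),30);print(m)
E
```

```text
108 [ 563.02410732 -175.65402494  108.        ] [ 564.70837267 -177.76102714  108.        ]
111 [ 563.03321166 -174.65573621  111.        ] [ 564.01516702 -176.87748091  111.        ]
114 [ 563.04231601 -173.65744747  114.        ] [ 563.32196137 -175.99393468  114.        ]
60 [ 514.03699956 -151.80081186   60.        ] [ 514.00873862 -154.13141311   60.        ] [ 514.21705768 -152.35982049   60.        ]
64 [ 514.74636308 -151.03828448   64.        ] [ 513.34359484 -153.11173089   64.        ] [ 515.54883414 -153.47010047   64.        ]
68 [ 515.45572661 -150.27575709   68.        ] [ 512.67845105 -152.09204867   68.        ] [ 516.8806106  -154.58038045   68.        ]
[([396.9, 75.0], [350, 36, 95, 80, 3242]), ([425.9, 174.6], [421, 169, 10, 12, 74])]
[([258.7, 301.8], [254, 294, 11, 16, 104]), ([399.1, 368.7], [362, 337, 78, 63, 4004])]
```

>>> send_rows:
  targets: "-0.001 0 0.030 0 0 0 45;-0.001 0 0.055 0 0 0 45;-0.001 0 0.075 0 0 0 45;-0.001 0 0.088 0 0 0 45;-0.001 0 0.094 0 0 0 45;-0.001 0 0.094 0 0 0 30;-0.001 0 0.094 0 0 0 20;-0.001 0 0.094 0 0 0 10;-0.001 0 0.094 0 0 0 10;-0.001 0 0.094 0 0 0 10;-0.001 0 0.094 0 0 0 10;-0.001 0 0.094 0 0 0 10"
  grip_force: 25

```text
time_s: 3.4
ee_pos: [564.4, -178.1, 76.8]
ee_rot: [179.9, 0.0, 90.0]
force: [-0.9, 0.5, 4.3]
gripper_width: 16.9
gripper_force: 25.0
```

```bash
cat > c.py <<'E'
# arc rows: start deg, step list of total turned angles (clockwise)
import numpy as np,sys
from h import *
C=np.array([514.0,-152.1]);r=55.
def arc(a0,angs,op=10):
    p=lambda a:r*np.array([np.cos(np.radians(a)),np.sin(np.radians(a))])
    return ";".join("%.4f %.4f %.4f 0 0 0 %d"%(*((p(a0-a)-p(a0))[::-1]/1000),a/360*.002,op) for a in angs)
def stat():
    s=env.state(); d=s["ee_pos"][:2]-C; a=np.arctan2(d[1],d[0]); t=np.array([np.sin(a),-np.cos(a)])
    print("ang",np.degrees(a).round(2),"r",np.hypot(*d).round(2),"Ftan",(-s["force"][:2]@t).round(2),"Frad",(s["force"][:2]@d/np.hypot(*d)).round(2),"F",s["force"].round(2),"t",s["time_s"],s["ee_pos"].round(1),s["gripper_width"])
E
python3 - <<'E'
from c import *
stat(); print(arc(-25.5,[5,15,25,35,45,55,65,75,85,90,90,90]))
E
```

```text
ang -27.35 r 56.69 Ftan 0.02 Frad -1.01 F [-0.89  0.49  4.27] t 3.4 [ 564.4 -178.1   76.8] 16.889847019100863
-0.0042 -0.0023 0.0000 0 0 0 10;-0.0120 -0.0078 0.0001 0 0 0 10;-0.0188 -0.0147 0.0001 0 0 0 10;-0.0242 -0.0226 0.0002 0 0 0 10;-0.0282 -0.0313 0.0003 0 0 0 10;-0.0306 -0.0406 0.0003 0 0 0 10;-0.0313 -0.0501 0.0004 0 0 0 10;-0.0304 -0.0597 0.0004 0 0 0 10;-0.0278 -0.0689 0.0005 0 0 0 10;-0.0260 -0.0733 0.0005 0 0 0 10;-0.0260 -0.0733 0.0005 0 0 0 10;-0.0260 -0.0733 0.0005 0 0 0 10
```

>>> send_rows:
  targets: "-0.0042 -0.0023 0 0 0 0 10;-0.0120 -0.0078 0.0001 0 0 0 10;-0.0188 -0.0147 0.0001 0 0 0 10;-0.0242 -0.0226 0.0002 0 0 0 10;-0.0282 -0.0313 0.0003 0 0 0 10;-0.0306 -0.0406 0.0003 0 0 0 10;-0.0313 -0.0501 0.0004 0 0 0 10;-0.0304 -0.0597 0.0004 0 0 0 10;-0.0278 -0.0689 0.0005 0 0 0 10;-0.0260 -0.0733 0.0005 0 0 0 10;-0.0260 -0.0733 0.0005 0 0 0 10;-0.0260 -0.0733 0.0005 0 0 0 10"

```text
time_s: 4.4
ee_pos: [491.5, -205.1, 76.4]
ee_rot: [179.8, 0.1, 90.0]
force: [0.4, -2.5, 5.8]
gripper_width: 17.3
gripper_force: 25.0
```

```bash
sed -i 's/^C=.*/C=np.array([514.8,-154.4]);r=55./' c.py; python3 - <<'E'
from c import *
stat(); print(arc(-115.5,[8,20,32,44,56,68,80,92,104,114,120,120]))
E
```

```text
ang -114.7 r 55.8 Ftan 1.38 Frad 2.11 F [ 0.38 -2.49  5.78] t 4.4 [ 491.5 -205.1   76.4] 17.263792369313702
0.0038 -0.0067 0.0000 0 0 0 10;0.0111 -0.0156 0.0001 0 0 0 10;0.0201 -0.0227 0.0002 0 0 0 10;0.0304 -0.0278 0.0002 0 0 0 10;0.0415 -0.0307 0.0003 0 0 0 10;0.0530 -0.0312 0.0004 0 0 0 10;0.0643 -0.0293 0.0004 0 0 0 10;0.0750 -0.0251 0.0005 0 0 0 10;0.0846 -0.0188 0.0006 0 0 0 10;0.0915 -0.0120 0.0006 0 0 0 10;0.0950 -0.0075 0.0007 0 0 0 10;0.0950 -0.0075 0.0007 0 0 0 10
```

>>> send_rows:
  targets: "0.0038 -0.0067 0 0 0 0 10;0.0111 -0.0156 0.0001 0 0 0 10;0.0201 -0.0227 0.0002 0 0 0 10;0.0304 -0.0278 0.0002 0 0 0 10;0.0415 -0.0307 0.0003 0 0 0 10;0.0530 -0.0312 0.0004 0 0 0 10;0.0643 -0.0293 0.0004 0 0 0 10;0.0750 -0.0251 0.0005 0 0 0 10;0.0846 -0.0188 0.0006 0 0 0 10;0.0915 -0.0120 0.0006 0 0 0 10;0.0950 -0.0075 0.0007 0 0 0 10;0.0950 -0.0075 0.0007 0 0 0 10"

```text
time_s: 5.4
ee_pos: [483.6, -108.5, 75.4]
ee_rot: [180.0, -0.0, 90.1]
force: [-2.3, 2.3, 9.4]
gripper_width: 17.2
gripper_force: 25.0
```

```bash
python3 - <<'E'
from c import *
stat(); print(arc(-235.5,[8,20,32,44,56,68,80,92,104,114,120,120]))
E
```

```text
ang 124.21 r 55.47 Ftan 0.61 Frad 3.24 F [-2.33  2.33  9.41] t 5.4 [ 483.6 -108.5   75.4] 17.24748962829884
0.0039 0.0066 0.0000 0 0 0 10;0.0079 0.0174 0.0001 0 0 0 10;0.0096 0.0288 0.0002 0 0 0 10;0.0089 0.0402 0.0002 0 0 0 10;0.0058 0.0513 0.0003 0 0 0 10;0.0005 0.0615 0.0004 0 0 0 10;-0.0068 0.0704 0.0004 0 0 0 10;-0.0158 0.0775 0.0005 0 0 0 10;-0.0261 0.0827 0.0006 0 0 0 10;-0.0353 0.0852 0.0006 0 0 0 10;-0.0410 0.0860 0.0007 0 0 0 10;-0.0410 0.0860 0.0007 0 0 0 10
```

>>> send_rows:
  targets: "0.0039 0.0066 0 0 0 0 10;0.0079 0.0174 0 0 0 0 10;0.0096 0.0288 0 0 0 0 10;0.0089 0.0402 0 0 0 0 10;0.0058 0.0513 0 0 0 0 10;0.0005 0.0615 0 0 0 0 10;-0.0068 0.0704 0 0 0 0 10;-0.0158 0.0775 0 0 0 0 10;-0.0261 0.0827 0 0 0 0 10;-0.0353 0.0852 0 0 0 0 10;-0.0410 0.0860 0 0 0 0 10;-0.0410 0.0860 0 0 0 0 10"

```text
time_s: 6.4
ee_pos: [569.4, -151.2, 75.0]
ee_rot: [180.0, 0.0, 90.0]
force: [0.4, 1.5, 5.1]
gripper_width: 17.1
gripper_force: 25.0
```

```bash
python3 - <<'E'
from c import *
stat(); print(arc(-355.5,[8,20,32,44,56,68,78,84,85,85]))
E
```

```text
ang 3.39 r 54.67 Ftan 1.45 Frad 0.45 F [0.36 1.48 5.14] t 6.4 [ 569.4 -151.2   75. ] 17.073477104039927
-0.0077 0.0001 0.0000 0 0 0 10;-0.0190 -0.0018 0.0001 0 0 0 10;-0.0297 -0.0060 0.0002 0 0 0 10;-0.0393 -0.0124 0.0002 0 0 0 10;-0.0474 -0.0206 0.0003 0 0 0 10;-0.0535 -0.0303 0.0004 0 0 0 10;-0.0571 -0.0392 0.0004 0 0 0 10;-0.0584 -0.0448 0.0005 0 0 0 10;-0.0586 -0.0458 0.0005 0 0 0 10;-0.0586 -0.0458 0.0005 0 0 0 10
```

>>> send_rows:
  targets: "-0.0077 0.0001 0.0000 0 0 0 10;-0.0190 -0.0018 0.0001 0 0 0 10;-0.0297 -0.0060 0.0002 0 0 0 10;-0.0393 -0.0124 0.0002 0 0 0 10;-0.0474 -0.0206 0.0003 0 0 0 10;-0.0535 -0.0303 0.0003 0 0 0 10;-0.0571 -0.0392 0.0003 0 0 0 10;-0.0584 -0.0448 0.0003 0 0 0 10;-0.0586 -0.0458 0.0003 0 0 0 10;-0.0586 -0.0458 0.0003 0 0 0 10"

```text
time_s: 7.23
ee_pos: [523.5, -209.1, 74.7]
ee_rot: [179.9, 0.0, 90.0]
force: [1.9, 0.4, 4.5]
gripper_width: 17.1
gripper_force: 25.0
```

```bash
python3 - <<'E'
from c import *
stat()
for k in range(0,360,30): print(415+k,arc(-80.5-k,[8,18,27,30,30,30]))
E
```

```text
ang -81.02 r 55.41 Ftan 1.97 Frad -0.07 F [1.93 0.38 4.45] t 7.2333 [ 523.5 -209.1   74.7] 17.097521725738428
415 -0.0007 -0.0076 0.0000 0 0 0 10;-0.0002 -0.0172 0.0001 0 0 0 10;0.0018 -0.0256 0.0001 0 0 0 10;0.0027 -0.0283 0.0002 0 0 0 10;0.0027 -0.0283 0.0002 0 0 0 10;0.0027 -0.0283 0.0002 0 0 0 10
445 0.0032 -0.0070 0.0000 0 0 0 10;0.0085 -0.0150 0.0001 0 0 0 10;0.0144 -0.0213 0.0001 0 0 0 10;0.0165 -0.0232 0.0002 0 0 0 10;0.0165 -0.0232 0.0002 0 0 0 10;0.0165 -0.0232 0.0002 0 0 0 10
475 0.0062 -0.0045 0.0000 0 0 0 10;0.0148 -0.0087 0.0001 0 0 0 10;0.0231 -0.0113 0.0001 0 0 0 10;0.0259 -0.0118 0.0002 0 0 0 10;0.0259 -0.0118 0.0002 0 0 0 10;0.0259 -0.0118 0.0002 0 0 0 10
505 0.0076 -0.0007 0.0000 0 0 0 10;0.0172 -0.0002 0.0001 0 0 0 10;0.0256 0.0018 0.0001 0 0 0 10;0.0283 0.0027 0.0002 0 0 0 10;0.0283 0.0027 0.0002 0 0 0 10;0.0283 0.0027 0.0002 0 0 0 10
535 0.0070 0.0032 0.0000 0 0 0 10;0.0150 0.0085 0.0001 0 0 0 10;0.0213 0.0144 0.0001 0 0 0 10;0.0232 0.0165 0.0002 0 0 0 10;0.0232 0.0165 0.0002 0 0 0 10;0.0232 0.0165 0.0002 0 0 0 10
565 0.0045 0.0062 0.0000 0 0 0 10;0.0087 0.0148 
[... 589 characters left out ...]
.0113 0.0001 0 0 0 10;-0.0259 0.0118 0.0002 0 0 0 10;-0.0259 0.0118 0.0002 0 0 0 10;-0.0259 0.0118 0.0002 0 0 0 10
685 -0.0076 0.0007 0.0000 0 0 0 10;-0.0172 0.0002 0.0001 0 0 0 10;-0.0256 -0.0018 0.0001 0 0 0 10;-0.0283 -0.0027 0.0002 0 0 0 10;-0.0283 -0.0027 0.0002 0 0 0 10;-0.0283 -0.0027 0.0002 0 0 0 10
715 -0.0070 -0.0032 0.0000 0 0 0 10;-0.0150 -0.0085 0.0001 0 0 0 10;-0.0213 -0.0144 0.0001 0 0 0 10;-0.0232 -0.0165 0.0002 0 0 0 10;-0.0232 -0.0165 0.0002 0 0 0 10;-0.0232 -0.0165 0.0002 0 0 0 10
745 -0.0045 -0.0062 0.0000 0 0 0 10;-0.0087 -0.0148 0.0001 0 0 0 10;-0.0113 -0.0231 0.0001 0 0 0 10;-0.0118 -0.0259 0.0002 0 0 0 10;-0.0118 -0.0259 0.0002 0 0 0 10;-0.0118 -0.0259 0.0002 0 0 0 10
```

>>> send_rows:
  targets: "-0.0007 -0.0076 0 0 0 0 10;-0.0002 -0.0172 0.0001 0 0 0 10;0.0018 -0.0256 0.0001 0 0 0 10;0.0027 -0.0283 0.0002 0 0 0 10;0.0027 -0.0283 0.0002 0 0 0 10;0.0027 -0.0283 0.0002 0 0 0 10"

```text
time_s: 7.73
ee_pos: [494.3, -206.1, 74.5]
ee_rot: [-180.0, 0.1, 90.0]
force: [-0.2, -1.5, 4.8]
gripper_width: 16.9
gripper_force: 25.0
```

>>> send_rows:
  targets: "0.0032 -0.0070 0 0 0 0 10;0.0085 -0.0150 0.0001 0 0 0 10;0.0144 -0.0213 0.0001 0 0 0 10;0.0165 -0.0232 0.0002 0 0 0 10;0.0165 -0.0232 0.0002 0 0 0 10;0.0165 -0.0232 0.0002 0 0 0 10"

```text
time_s: 8.23
ee_pos: [470.7, -188.8, 74.2]
ee_rot: [-180.0, -0.0, 90.0]
force: [0.2, -0.4, 5.5]
gripper_width: 17.3
gripper_force: 25.0
```

>>> send_rows:
  targets: "0.0062 -0.0045 0 0 0 0 10;0.0148 -0.0087 0.0001 0 0 0 10;0.0231 -0.0113 0.0001 0 0 0 10;0.0259 -0.0118 0.0002 0 0 0 10;0.0259 -0.0118 0.0002 0 0 0 10;0.0259 -0.0118 0.0002 0 0 0 10"

```text
time_s: 8.73
ee_pos: [459.6, -163.2, 74.1]
ee_rot: [-180.0, 0.0, 90.1]
force: [-0.1, -0.8, 5.4]
gripper_width: 17.0
gripper_force: 25.0
```

505°, running friction only.

>>> send_rows:
  targets: "0.0076 -0.0007 0 0 0 0 10;0.0172 -0.0002 0.0001 0 0 0 10;0.0256 0.0018 0.0001 0 0 0 10;0.0283 0.0027 0.0002 0 0 0 10;0.0283 0.0027 0.0002 0 0 0 10;0.0283 0.0027 0.0002 0 0 0 10"

```text
time_s: 9.23
ee_pos: [462.4, -135.1, 73.8]
ee_rot: [-180.0, 0.0, 90.1]
force: [1.2, -1.9, 6.5]
gripper_width: 17.1
gripper_force: 25.0
```

>>> send_rows:
  targets: "0.0070 0.0032 0 0 0 0 10;0.0150 0.0085 0.0001 0 0 0 10;0.0213 0.0144 0.0001 0 0 0 10;0.0232 0.0165 0.0001 0 0 0 10;0.0232 0.0165 0.0001 0 0 0 10;0.0232 0.0165 0.0001 0 0 0 10"

```text
time_s: 9.73
ee_pos: [477.9, -112.5, 73.4]
ee_rot: [-179.9, 0.1, 90.1]
force: [-1.0, -4.5, 6.7]
gripper_width: 16.8
gripper_force: 25.0
```

```bash
python3 - <<'E'
from c import *
stat(); 
for i in range(4): eyes.grab_frame("top"); stat()
print(arc(-230.5,[4,8,12,12,12])); print(arc(-242.5,[4,8,12,12,12]));print(arc(-254.5,[4,8,12,12,12]))
E
```

```text
ang 131.38 r 55.85 Ftan 3.77 Frad -2.73 F [-1.03 -4.54  6.68] t 9.7333 [ 477.9 -112.5   73.4] 16.841689798853082
ang 131.48 r 55.89 Ftan 2.71 Frad -1.58 F [-0.98 -2.98  5.75] t 9.7833 [ 477.8 -112.5   73.4] 16.481015775225536
ang 131.55 r 55.84 Ftan 3.22 Frad -2.49 F [-0.76 -4.    6.18] t 9.8333 [ 477.8 -112.6   73.4] 16.858087205142436
ang 131.58 r 55.86 Ftan 3.43 Frad -3.49 F [-0.25 -4.89  6.28] t 9.8833 [ 477.7 -112.6   73.4] 17.378567672170362
ang 131.6 r 55.83 Ftan 3.74 Frad -2.63 F [-1.05 -4.45  5.38] t 9.9333 [ 477.7 -112.7   73.4] 16.86476627244752
0.0023 0.0030 0.0000 0 0 0 10;0.0045 0.0062 0.0000 0 0 0 10;0.0063 0.0096 0.0001 0 0 0 10;0.0063 0.0096 0.0001 0 0 0 10;0.0063 0.0096 0.0001 0 0 0 10
0.0017 0.0035 0.0000 0 0 0 10;0.0031 0.0070 0.0000 0 0 0 10;0.0042 0.0107 0.0001 0 0 0 10;0.0042 0.0107 0.0001 0 0 0 10;0.0042 0.0107 0.0001 0 0 0 10
0.0009 0.0037 0.0000 0 0 0 10;0.0015 0.0075 0.0000 0 0 0 10;0.0019 0.0113 0.0001 0 0 0 10;0.0019 0.0113 0.0001 0 0 0 10;0.0019 0.0113 0.0001 0 0 0 10
```

>>> send_rows:
  targets: "0.0023 0.0030 0 0 0 0 10;0.0045 0.0062 0 0 0 0 10;0.0063 0.0096 0 0 0 0 10;0.0063 0.0096 0 0 0 0 10;0.0063 0.0096 0 0 0 0 10"

```text
time_s: 10.35
ee_pos: [485.6, -106.5, 73.0]
ee_rot: [-179.6, 0.1, 90.1]
force: [-4.5, -4.2, 7.2]
gripper_width: 17.1
gripper_force: 25.0
```

```bash
python3 - <<'E'
from c import *
for i in range(4): eyes.grab_frame("top"); stat()
E
```

```text
ang 121.42 r 56.05 Ftan 7.22 Frad -2.0 F [-5.12 -5.47  7.28] t 10.4 [ 485.6 -106.6   73. ] 17.026473610216147
ang 121.44 r 56.07 Ftan 6.37 Frad -1.87 F [-4.46 -4.91  7.32] t 10.45 [ 485.6 -106.6   73. ] 16.806469476921176
ang 121.47 r 56.04 Ftan 5.99 Frad -2.88 F [-3.6  -5.58  6.88] t 10.5 [ 485.5 -106.6   73. ] 17.10623968535064
ang 121.5 r 56.07 Ftan 7.16 Frad -2.41 F [-4.84 -5.79  6.2 ] t 10.55 [ 485.5 -106.6   73. ] 17.098521776601437
```

>>> send_rows:
  targets: "0.0012 0.0026 0 0 0 0 10;0.0024 0.0052 0 0 0 0 10;0.0024 0.0052 0 0 0 0 10;0.0024 0.0052 0 0 0 0 10"

```text
time_s: 10.88
ee_pos: [489.7, -104.1, 72.8]
ee_rot: [-179.5, 0.1, 90.1]
force: [-5.9, -5.8, 6.8]
gripper_width: 17.1
gripper_force: 25.0
```

```bash
python3 - <<'E'
from c import *
for i in range(4): eyes.grab_frame("top"); stat()
E
```

```text
ang 116.55 r 56.16 Ftan 7.69 Frad -3.29 F [-5.41 -6.38  7.41] t 10.9333 [ 489.7 -104.2   72.8] 16.929046745994036
ang 116.58 r 56.19 Ftan 7.66 Frad -2.31 F [-5.81 -5.49  8.64] t 10.9833 [ 489.7 -104.1   72.8] 17.158819159838384
ang 116.61 r 56.17 Ftan 7.76 Frad -2.26 F [-5.93 -5.49  6.98] t 11.0333 [ 489.6 -104.2   72.8] 16.756350702610334
ang 116.62 r 56.16 Ftan 7.97 Frad -2.24 F [-6.12 -5.57  7.75] t 11.0833 [ 489.6 -104.2   72.8] 16.846898141156363
```

>>> send_rows:
  targets: "0 0 0 0 0 0 45;0 0 0 0 0 0 45;0 0 0 0 0 0 45;0 0 0 0 0 0 45;0 0 -0.02 0 0 0 45;0 0 -0.05 0 0 0 45;0 0 -0.09 0 0 0 45;0 0 -0.1 0 0 0 45"

```text
time_s: 11.75
ee_pos: [496.0, -103.6, 177.8]
ee_rot: [179.6, 0.1, 90.0]
force: [1.9, 1.1, 0.8]
gripper_width: 41.2
gripper_force: 0.0
```

```bash
python3 - <<'E'
from h import *
w=grab("wrist"); cv2.imwrite("pics/w2.png",w["image"])
print(env.state()["ee_pos"],env.state()["force"],env.state()["gripper_width"])
t=grab("top");s=grab("scene")
a=blobs(s["image"],(50,120,40),(85,255,255),30)[-1];b=blobs(t["image"],(50,120,40),(85,255,255),30)[-1]
print(a,b,cross(s,a[0],t,b[0]))
print([ (c[0],plane(w,c[0],45)) for c in blobs(w["image"],(50,120,40),(85,255,255),60)])
print([ (c[0],plane(w,c[0],10)) for c in blobs(w["image"],(22,150,120),(35,255,255),60)])
E
```

```text
[ 496.28443274 -103.69856277  177.79059692] [0.99068738 0.14951194 1.38681957] 41.243340525206705
([308.4, 200.6], [303, 194, 12, 15, 126]) ([310.6, 215.4], [307, 211, 8, 10, 58]) (array([534.80929285,  81.00376794,  34.86592673]), np.float64(1.5808969867445428))
[([361.0, 12.5], array([532.15740123,  77.9603135 ,  45.        ]))]
[([577.9, 393.6], array([1154.77634213, -646.53548358,   10.        ]))]
```

View pics/w2.png

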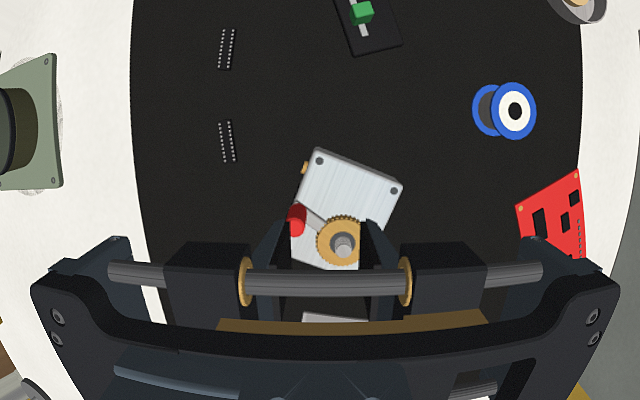

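The wrist view shows the crank knob at (296,215), now at the upper left of the gauge (341,243), and the green slider at (361,12). Next I'll check the knob angle and move over the slider.

>>> send_rows:
  targets: "0.185 0.039 0 0 0 -15.6 45;0.185 0.039 0 0 0 -15.6 45;0.185 0.039 0 0 0 -15.6 45;0.185 0.039 0 0 0 -15.6 45;0.185 0.039 0 0 0 -15.6 45;0.185 0.039 0 0 0 -15.6 45;0.185 0.039 0 0 0 -15.6 45"

```text
time_s: 12.48
ee_pos: [531.5, 82.4, 170.9]
ee_rot: [-179.7, -0.0, 105.8]
force: [-0.4, -0.2, -0.5]
gripper_width: 40.9
gripper_force: 0.0
```

```bash
python3 - <<'E'
from h import *
w=grab("wrist"); cv2.imwrite("pics/w3.png",w["image"]); t=grab("top"); s=grab("scene")
print(env.state()["ee_pos"],env.state()["ee_rot"])
for f in (s,t): print(blobs(f["image"],(0,150,60),(6,255,255),30))
print([ (c,plane(w,c[0],45)) for c in blobs(w["image"],(50,100,40),(85,255,255),60)])
print([ (c[0],plane(w,c[0],10)) for c in blobs(w["image"],(22,150,120),(35,255,255),60)])
E
```

```text
[532.06648071  80.48000444 172.30356589] [-1.79838273e+02 -1.88752228e-03  1.05554073e+02]
[([230.8, 253.5], [224, 245, 14, 18, 170]), ([399.1, 368.6], [362, 337, 78, 63, 4006])]
[([396.9, 75.0], [350, 36, 95, 80, 3244]), ([409.7, 221.9], [406, 218, 8, 8, 47])]
[(([327.5, 190.9], [318, 180, 20, 22, 408]), array([532.53175903,  85.42271987,  45.        ]))]
[([353.0, 155.8], array([550.81346838, 122.1383368 ,  10.        ]))]
```

View pics/w3.png

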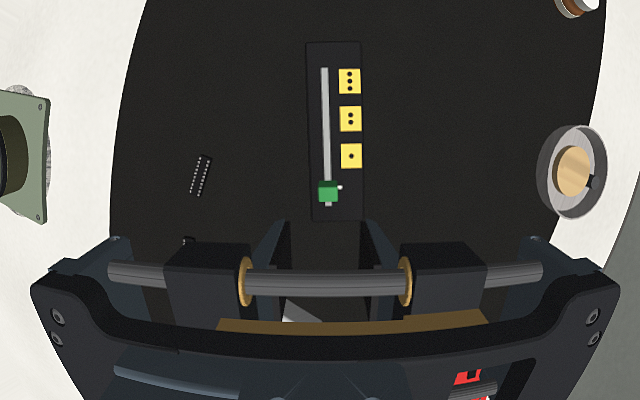

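The wrist view shows the slider at (328,191) at the unmarked end, with a white pointer at (340,187). The one-dot mark is at (351,156), two dots at (350,119) and three dots at (349,81).

```bash
python3 - <<'E'
from h import *
w=grab("wrist"); t=grab("top"); s=grab("scene")
k,e=cross(s,(230.8,252),t,(409.7,221.9)); print("knob",k,e)
for z in (104,108): 
  p=plane(t,(409.7,221.5),z); d=p[:2]-[514.2,-152.2]; print(z,p,np.degrees(np.arctan2(d[1],d[0])),np.hypot(*d))
m=[plane(w,p,12)[:2] for p in [(351,155.8),(350.3,119),(349.3,81.5)]]; print(m)
u=(m[2]-m[0]); print(np.linalg.norm(u)); u/=np.linalg.norm(u); print(u, "yaw",np.degrees(np.arctan2(u[1],u[0])))
ptr=plane(w,(340.5,187),20)[:2]; print("ptr",ptr,"to mark1",u@(m[0]-ptr))
g=cross(s,(308.4,200.6),t,(310.6,215.4))[0]
g2=cross(w,(327.5,190.9),t,(310.6,215.4)); print(g,g2)
for x in (g[:2],g2[0][:2],plane(w,(327.7,187.5),45)[:2],plane(w,(327.5,190.9),38)[:2]): print(x,u@(m[0]-x))
print(env.state()["ee_pos"],env.state()["ee_rot"])
E
```

```text
knob [ 471.26690017 -118.49088167   97.20135646] 1.3648732890679183
104 [ 470.74067372 -117.61987922  104.        ] 141.49110940975308 55.538255228297196
108 [ 470.23358975 -116.71140598  108.        ] 141.09039319145793 56.50208435047
[array([549.82802863, 119.67218933]), array([538.05564834, 157.53011373]), array([526.07716986, 195.97860777])]
79.91728715911115
[-0.29719301  0.95481743] yaw 107.289086283215
ptr [547.64393476  85.13492523] to mark1 32.32768419494672
[534.80929285  81.00376794  34.86592673] (array([534.28897592,  81.69333217,  39.30220181]), np.float64(0.6965670143425194))
[534.80929285  81.00376794] 32.45781936270108
[534.28897592  81.69333217] 31.644776867272867
[532.81369712  86.60617552] 26.515465882555194
[534.07026995  81.54408501] 31.722282773860883
[532.76016947  80.50662287 173.30762809] [-1.79965916e+02  2.15516596e-04  1.05516070e+02]
```

```bash
python3 - <<'E'
from h import *
w=grab("wrist"); 
f=dict(fovy=w["fovy"],cx=w["cx"],cy=w["cy"],eye=[496.4,-27.8,348.2],attitude=[-15.7,.08,.06],fish=True)
im=cv2.imread("pics/w2.png"); 
print(blobs(im,(0,150,60),(6,255,255),60)); print(blobs(im,(12,90,90),(21,255,255),300))
cv2.imwrite("pics/w2c.png",cv2.resize(im[190:280,260:380],None,fx=5,fy=5,interpolation=cv2.INTER_CUBIC))
for p in [(295,209),(297,211),(295,211)]:
  q=plane(f,p,108); d=q[:2]-[514.2,-152.2]; print(q,np.degrees(np.arctan2(d[1],d[0])),np.hypot(*d))
E
```

```text
[([555.7, 214.5], [514, 168, 72, 91, 3376]), ([296.2, 219.6], [286, 204, 20, 33, 492])]
[([338.4, 239.8], [316, 216, 45, 50, 1276]), ([243.5, 281.6], [238, 257, 15, 49, 398]), ([358.5, 324.5], [217, 309, 271, 26, 1941])]
[ 471.89825392 -102.90221111  108.        ] 130.63243392057555 64.95929272132676
[ 473.49481156 -104.60769314  108.        ] 130.54001513415758 62.62539451583096
[ 471.85204045 -104.61390099  108.        ] 131.6666177500655 63.700757431547935
```

View pics/w2c.png

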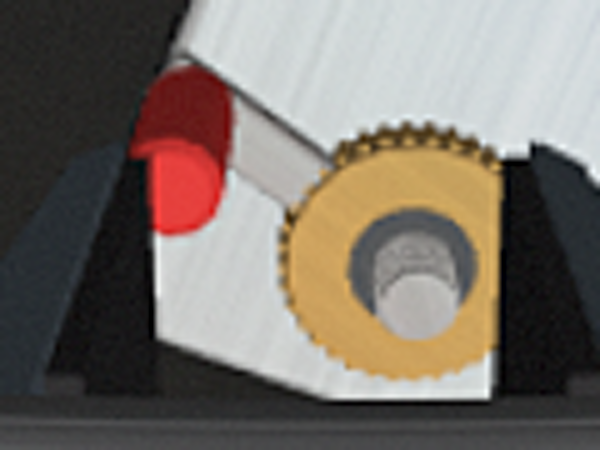

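The crop shows the knob's top face at about pixel (297.4,227.4) of the full picture and the ring at (339,240). The left fingertip is right beside the knob.

```bash
python3 - <<'E'
from h import *
w=grab("wrist"); 
f=dict(fovy=w["fovy"],cx=w["cx"],cy=w["cy"],eye=[496.4,-27.8,348.2],attitude=[-15.7,.08,.06],fish=True)
g=plane(f,(339,240),63);print(g)
for z in(106,109):
 q=plane(f,(297.0,226.5),z)
 for c in ([514.2,-152.2],g[:2]):
  d=q[:2]-c; print(q,np.degrees(np.arctan2(d[1],d[0])),np.hypot(*d))
E
```

```text
[ 510.36802414 -149.36557149   63.        ]
[ 472.94001927 -118.87514834  106.        ] 141.07289122633992 53.037078991625705
[ 472.94001927 -118.87514834  106.        ] 140.83229472808435 48.27547465252186
[ 473.23060532 -117.74704989  109.        ] 139.9380574567627 53.530337861027625
[ 473.23060532 -117.74704989  109.        ] 139.58917473470296 48.77416103989287
```

The knob sprang back about 24°, so release dynamics lost most of the seating. I'll regrip, re-tighten to about 8 N and unload slowly before opening.

>>> send_rows:
  targets: "-0.174 -0.112 0 0 0 0 45;-0.174 -0.112 0 0 0 0 45;-0.174 -0.112 0 0 0 0 45;-0.174 -0.112 0 0 0 0 45;-0.174 -0.112 0 0 0 0 45;-0.174 -0.112 0 0 0 0 45;-0.174 -0.112 0 0 0 0 45;-0.174 -0.112 0.03 0 0 0 45;-0.174 -0.112 0.04 0 0 0 45;-0.174 -0.112 0.04 0 0 0 45;-0.174 -0.112 0.04 0 0 0 45"

```text
time_s: 13.8
ee_pos: [472.0, -115.0, 133.2]
ee_rot: [-179.9, -0.1, 105.7]
force: [0.1, -0.4, 0.7]
gripper_width: 41.0
gripper_force: 0.0
```

```bash
python3 - <<'E'
from h import *
w=grab("wrist"); print(env.state()["ee_pos"],env.state()["force"],w["eye"])
im=w["image"]; b=[c for c in blobs(im,(0,150,60),(6,255,255),60)]; print(b)
cv2.imwrite("pics/w4.png",cv2.resize(im[150:300,230:430],None,fx=4,fy=4))
for z in (106,108): print(plane(w,b[-1][0],z))
E
```

```text
[ 472.66698105 -115.283456    133.96448363] [ 0.62849381 -0.07798999 -0.38770348] [451.28993353 -41.40627858 303.81106675]
[([322.0, 225.9], [310, 206, 25, 40, 788]), ([580.6, 251.0], [563, 241, 32, 20, 336])]
[710.85760734 -77.75365303 106.        ]
[708.23320742 -77.38615716 108.        ]
```

View pics/w4.png

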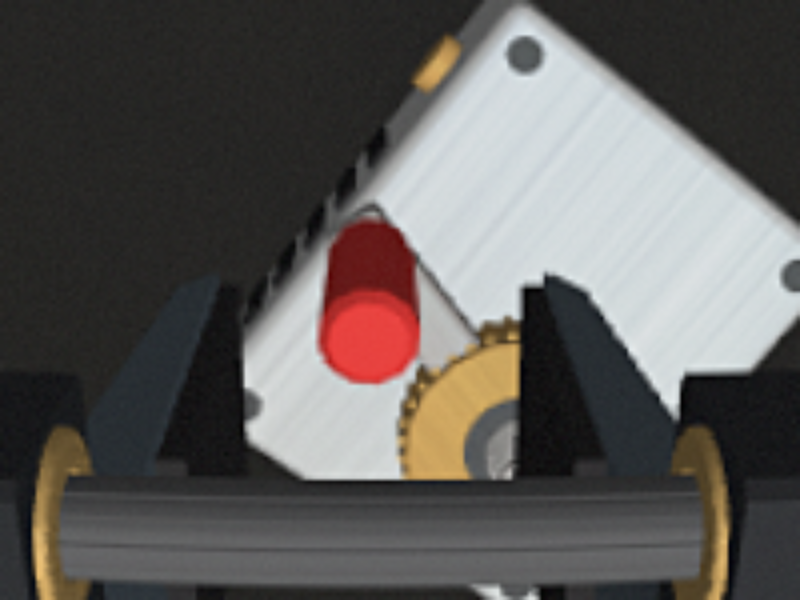

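The crop shows the knob's top face at pixel (322.2,234.2), almost midway between the fingers.

```bash
python3 - <<'E'
from h import *
w=grab("wrist"); p=env.state()["ee_pos"]
q=plane(w,(322.2,234.2),107); d=q-p; y=np.radians(105.6)
d2=q[:2]-[514.2,-152.2]; print(p,q,"tool x",d[0]*np.cos(y)+d[1]*np.sin(y),"tool y",d[0]*np.sin(y)-d[1]*np.cos(y),np.degrees(np.arctan2(d2[1],d2[0])),np.hypot(*d2))
E
```

```text
[ 472.93431155 -115.46650462  134.31929612] [ 471.65429831 -118.98830397  107.        ] tool x -3.047844371929148 tool y -2.179942490128207 142.02396542802117 53.97363694980261
```

>>> send_rows:
  targets: "-0.003 -0.002 0.010 0 0 0 45;-0.003 -0.002 0.028 0 0 0 45;-0.003 -0.002 0.045 0 0 0 45;-0.003 -0.002 0.056 0 0 0 45;-0.003 -0.002 0.060 0 0 0 45;-0.003 -0.002 0.060 0 0 0 30;-0.003 -0.002 0.060 0 0 0 20;-0.003 -0.002 0.060 0 0 0 10;-0.003 -0.002 0.060 0 0 0 10;-0.003 -0.002 0.060 0 0 0 10;-0.003 -0.002 0.060 0 0 0 10"
  grip_force: 25

```text
time_s: 14.82
ee_pos: [471.4, -119.6, 74.2]
ee_rot: [179.9, 0.0, 105.6]
force: [-0.9, 1.3, 3.3]
gripper_width: 17.6
gripper_force: 25.0
```

```bash
cat > c2.py <<'E'
from c import *
import c
def arc2(a0,angs,yaw=105.6):
    p=lambda a:55*np.array([np.cos(np.radians(a)),np.sin(np.radians(a))]); y=np.radians(yaw)
    for a in angs:
        d=p(a0-a)-p(a0); print(a,"%.4f %.4f"%((d[0]*np.cos(y)+d[1]*np.sin(y))/1e3,(d[0]*np.sin(y)-d[1]*np.cos(y))/1e3))
E
python3 - <<'E'
from c2 import *
p=env.state()["ee_pos"][:2]; a=np.radians(140.5); print("C",p-55*np.array([np.cos(a),np.sin(a)])); stat(); arc2(140.5,[4,8,12,16,20]); arc2(120.5,[2,4,6,8])
E
```

```text
C [ 513.84190399 -154.55341778]
ang 141.25 r 55.65 Ftan -0.49 Frad 1.52 F [-0.88  1.34  3.33] t 14.8167 [ 471.4 -119.6   74.2] 17.568640466289626
4 0.0021 0.0032
8 0.0039 0.0066
12 0.0056 0.0101
16 0.0069 0.0137
20 0.0080 0.0173
2 0.0005 0.0019
4 0.0009 0.0037
6 0.0012 0.0056
8 0.0015 0.0075
```

>>> send_rows:
  targets: "0.0021 0.0032 0 0 0 0 10;0.0039 0.0066 0 0 0 0 10;0.0056 0.0101 0 0 0 0 10;0.0069 0.0137 0 0 0 0 10;0.0080 0.0173 0 0 0 0 10;0.0080 0.0173 0 0 0 0 10;0.0080 0.0173 0 0 0 0 10"

```text
time_s: 15.4
ee_pos: [484.5, -107.2, 73.6]
ee_rot: [-179.8, 0.0, 105.7]
force: [-5.1, -3.2, 6.2]
gripper_width: 17.0
gripper_force: 25.0
```

```bash
python3 - <<'E'
from c import *
for i in range(3): eyes.grab_frame("top"); stat()
E
```

```text
ang 122.82 r 56.09 Ftan 5.58 Frad 1.04 F [-5.25 -2.15  6.78] t 15.45 [ 484.4 -107.3   73.6] 16.706654992027755
ang 122.85 r 56.08 Ftan 5.79 Frad 0.04 F [-4.89 -3.11  6.94] t 15.5 [ 484.4 -107.3   73.6] 17.191285592163652
ang 122.91 r 56.1 Ftan 5.77 Frad 0.08 F [-4.89 -3.07  7.02] t 15.55 [ 484.3 -107.3   73.6] 17.13560414695786
```

>>> send_rows:
  targets: "0.0005 0.0019 0 0 0 0 10;0.0009 0.0037 0 0 0 0 10;0.0012 0.0056 0 0 0 0 10;0.0015 0.0075 0 0 0 0 10;0.0015 0.0075 0 0 0 0 10;0.0015 0.0075 0 0 0 0 10"

```text
time_s: 16.05
ee_pos: [490.1, -103.9, 73.4]
ee_rot: [-179.7, -0.0, 105.7]
force: [-6.7, -3.1, 7.6]
gripper_width: 17.1
gripper_force: 25.0
```

```bash
python3 - <<'E'
from c2 import *
for i in range(3): eyes.grab_frame("top"); stat()
arc2(114,[-3,-6,-9,-12,-15,-18])
E
```

```text
ang 116.13 r 56.24 Ftan 8.68 Frad -0.42 F [-7.61 -4.2   7.09] t 16.1 [ 490.  -103.9   73.4] 16.68695575382199
ang 116.13 r 56.24 Ftan 7.44 Frad 0.42 F [-6.87 -2.9   7.42] t 16.15 [ 490.  -103.9   73.5] 17.064930699850333
ang 116.15 r 56.21 Ftan 7.41 Frad 0.44 F [-6.85 -2.87  7.93] t 16.2 [ 490.  -103.9   73.5] 17.046937320070604
-3 -0.0005 -0.0028
-6 -0.0011 -0.0056
-9 -0.0019 -0.0084
-12 -0.0029 -0.0111
-15 -0.0039 -0.0138
-18 -0.0051 -0.0164
```

>>> send_rows:
  targets: "-0.0005 -0.0028 0 0 0 0 10;-0.0011 -0.0056 0 0 0 0 10;-0.0019 -0.0084 0 0 0 0 10;-0.0029 -0.0111 0 0 0 0 10;-0.0039 -0.0138 0 0 0 0 10;-0.0039 -0.0138 0 0 0 0 10;-0.0039 -0.0138 0 0 0 0 10"

```text
time_s: 16.78
ee_pos: [479.4, -111.1, 73.8]
ee_rot: [-179.9, -0.0, 105.6]
force: [-3.6, -0.9, 6.2]
gripper_width: 17.1
gripper_force: 25.0
```

```bash
python3 - <<'E'
from c2 import *
for i in range(4): eyes.grab_frame("top"); stat()
arc2(129,[-2,-4,-6])
E
```

```text
ang 129.23 r 55.95 Ftan 3.91 Frad 1.63 F [-4.06 -1.21  6.09] t 16.8333 [ 479.4 -111.1   73.8] 16.87668719925965
ang 129.19 r 55.94 Ftan 2.81 Frad 1.6 F [-3.19 -0.54  6.62] t 16.8833 [ 479.5 -111.    73.8] 17.27720660167643
ang 129.18 r 55.95 Ftan 3.48 Frad 1.72 F [-3.79 -0.87  6.8 ] t 16.9333 [ 479.5 -111.    73.8] 16.834445991754613
ang 129.14 r 55.95 Ftan 3.69 Frad 0.86 F [-3.41 -1.66  6.68] t 16.9833 [ 479.5 -111.    73.8] 16.96964786049153
-2 -0.0008 -0.0017
-4 -0.0016 -0.0035
-6 -0.0026 -0.0052
```

>>> send_rows:
  targets: "-0.0008 -0.0017 0 0 0 0 10;-0.0016 -0.0035 0 0 0 0 10;-0.0026 -0.0052 0 0 0 0 10;-0.0026 -0.0052 0 0 0 0 10;-0.0026 -0.0052 0 0 0 0 10"

```text
time_s: 17.4
ee_pos: [475.5, -114.7, 73.9]
ee_rot: [-180.0, -0.0, 105.6]
force: [-2.6, 0.9, 6.2]
gripper_width: 17.3
gripper_force: 25.0
```

```bash
python3 - <<'E'
from c2 import *
for i in range(4): eyes.grab_frame("top"); stat()
E
```

```text
ang 134.61 r 55.87 Ftan 1.86 Frad 1.89 F [-2.65  0.04  6.45] t 17.45 [ 475.6 -114.6   73.9] 16.90514308696941
ang 134.59 r 55.82 Ftan 1.37 Frad 1.48 F [-2.01  0.09  5.46] t 17.5 [ 475.6 -114.6   73.9] 16.67327669917077
ang 134.59 r 55.86 Ftan 2.51 Frad 2.42 F [-3.49 -0.04  6.63] t 17.55 [ 475.6 -114.6   73.9] 17.024370588402586
ang 134.58 r 55.85 Ftan 1.45 Frad 1.51 F [-2.09  0.06  6.89] t 17.6 [ 475.6 -114.6   73.9] 16.823933608104696
```

>>> send_rows:
  targets: "0 0 0 0 0 0 15;0 0 0 0 0 0 25;0 0 0 0 0 0 35;0 0 0 0 0 0 45;0 0 0 0 0 0 45;0 0 -0.02 0 0 0 45;0 0 -0.05 0 0 0 45;0 0 -0.085 0 0 0 45;0 0 -0.1 0 0 0 45;0 0 -0.1 0 0 0 45"

```text
time_s: 18.43
ee_pos: [478.5, -115.5, 177.4]
ee_rot: [179.5, 0.2, 105.6]
force: [0.5, 0.5, 0.6]
gripper_width: 41.3
gripper_force: 0.0
```

```bash
python3 - <<'E'
from h import *
w=grab("wrist"); p=env.state()["ee_pos"]; print(p)
im=w["image"]; print(blobs(im,(0,150,60),(6,255,255),60), [b for b in blobs(im,(0,150,175),(6,255,255),60)])
y=np.radians(105.6)
for q in (np.array([533.8,82.5]),):
  d=q-p[:2]; print(d[0]*np.cos(y)+d[1]*np.sin(y),d[0]*np.sin(y)-d[1]*np.cos(y))
E
```

```text
[ 477.05876154 -115.20390343  175.1248681 ]
[([314.1, 204.6], [304, 189, 21, 31, 515]), ([559.0, 238.4], [541, 227, 31, 28, 404]), ([512.2, 252.0], [506, 242, 14, 20, 186]), ([503.6, 297.5], [499, 285, 10, 34, 115])] [([314.1, 210.3], [305, 201, 20, 19, 297]), ([559.4, 238.9], [543, 228, 29, 27, 353]), ([512.6, 252.5], [507, 243, 13, 19, 145]), ([504.6, 295.1], [501, 286, 8, 25, 70])]
175.16215542981692 107.81753512276742
```

>>> send_rows:
  targets: "0.137 0.108 0 0 0 0 0;0.137 0.108 0 0 0 0 0;0.137 0.108 0 0 0 0 0;0.137 0.108 0 0 0 0 0;0.137 0.108 0 0 0 0 0;0.137 0.108 0 0 0 0 0;0.137 0.108 0.05 0 0 0 0;0.137 0.108 0.08 0 0 0 0;0.137 0.108 0.08 0 0 0 0;0.137 0.108 0.08 0 0 0 0"

```text
time_s: 19.32
ee_pos: [540.5, 44.7, 91.7]
ee_rot: [-179.6, -0.1, 105.5]
force: [0.6, -0.1, 1.1]
gripper_width: 0.6
gripper_force: 0.0
```

```bash
cat > d.py <<'E'
from h import *
w=grab("wrist"); p=env.state()["ee_pos"]; print(p,env.state()["force"],env.state()["gripper_width"])
im=w["image"]; g=blobs(im,(50,90,30),(85,255,255),60); gb=blobs(im,(50,90,110),(85,255,255),40); print(g,gb)
Y=[b for b in blobs(im,(22,150,120),(35,255,255),60) if b[0][1]<300]
M=[plane(w,b[0],13)[:2] for b in Y]
y=np.radians(105.6); T=np.array([[np.cos(y),np.sin(y)],[np.sin(y),-np.cos(y)]])
for b,m in zip(Y,M): print("mark",b[0],m,"tool",T@(m-p[:2]))
for b in g[:1]: q=plane(w,b[0],38)[:2]; print("blk@38",q,T@(q-p[:2]))
for b in gb[:1]: q=plane(w,b[0],45)[:2]; print("top@45",q,T@(q-p[:2]))
E
python3 d.py; python3 - <<'E'
from h import *
f=grab("wrist"); cv2.imwrite("pics/w5.png",f["image"])
t=grab("top");s=grab("scene")
b=blobs(t["image"],(0,150,60),(6,255,255),30)[-1][0]; q=plane(t,b,105); d=q[:2]-[514.2,-152.2]; print(b,q,np.degrees(np.arctan2(d[1],d[0])))
E
```

```text
[542.61542199  44.91355381  93.81130093] [ 1.49382496  0.18299515 -0.7266153 ] 0.5910094028149231
[([330.8, 167.0], [317, 153, 29, 28, 736])] [([331.1, 169.3], [318, 159, 28, 22, 557])]
mark [359.4, 24.1] [525.67038678 199.01527754] tool [152.9818676   25.12018429]
mark [359.9, 71.4] [536.57372094 160.34698052] tool [112.80588872  25.22319611]
mark [370.1, 122.5] [555.81076225 122.78585652] tool [71.45519842 33.65066347]
blk@38 [533.88290677  83.02989443] [39.06057889  1.83940771]
top@45 [534.13178636  82.597656  ] [38.57733436  1.96288172]
[396.9, 75.1] [ 797.99371467 -165.78830021  105.        ] -2.741280249227058
```

View pics/w5.png

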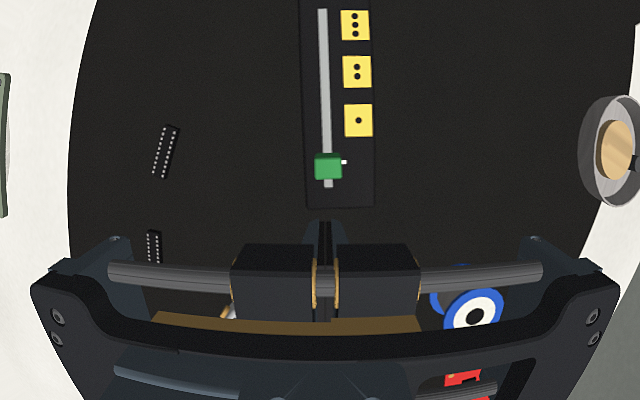

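The wrist view shows the block at (331,167), the one-dot mark at (358,120), two dots at (357,71) and three dots at (355,25). The closed fingers are behind the block, ready to push.

>>> send_rows:
  targets: "0 0.002 0.030 0 0 0 0;0 0.002 0.055 0 0 0 0;0 0.002 0.068 0 0 0 0;0 0.002 0.072 0 0 0 0;0 0.002 0.072 0 0 0 0;0.010 0.002 0.072 0 0 0 0;0.018 0.002 0.072 0 0 0 0;0.024 0.002 0.072 0 0 0 0;0.030 0.002 0.072 0 0 0 0;0.036 0.002 0.072 0 0 0 0;0.040 0.002 0.072 0 0 0 0;0.040 0.002 0.072 0 0 0 0"

```text
time_s: 20.52
ee_pos: [533.8, 86.2, 21.7]
ee_rot: [180.0, -0.0, 105.7]
force: [0.9, -0.2, -0.6]
gripper_width: 0.9
gripper_force: 0.0
```

```bash
python3 d.py
```

```text
[533.6764267   85.79249015  21.56952764] [ 0.53917786  0.25623046 -0.19015111] 0.29113343501177147
[([321.0, 210.3], [301, 188, 41, 44, 1636])] [([321.0, 216.4], [302, 202, 39, 30, 1058])]
blk@38 [524.19813387 112.20526707] [27.98869882 -2.02621762]
top@45 [524.53648979 111.26859546] [26.99554118 -1.95221542]
```

>>> send_rows:
  targets: "0.002 0 0 0 0 0 0;0.0035 0 0 0 0 0 0;0.0035 0 0 0 0 0 0;0.0035 0 0 0 0 0 0;-0.010 0 0 0 0 0 0;-0.030 0 0 0 0 0 0;-0.050 0 -0.02 0 0 0 0;-0.050 0 -0.05 0 0 0 0;-0.050 0 -0.08 0 0 0 0;-0.050 0 -0.09 0 0 0 0;-0.050 0 -0.09 0 0 0 0"

```text
time_s: 21.48
ee_pos: [549.6, 36.2, 114.3]
ee_rot: [179.6, 0.1, 105.6]
force: [0.1, 0.6, -0.2]
gripper_width: 0.3
gripper_force: 0.0
```

```bash
sed -i 's/c2.png/x/' d.py; python3 d.py; python3 - <<'E'
from h import *
f=grab("wrist"); cv2.imwrite("pics/w6.png",cv2.resize(f["image"][0:200,260:420],None,fx=3,fy=3))
t=grab("top");b=blobs(t["image"],(0,150,60),(6,255,255),15);print(b)
q=plane(t,b[-1][0],105); d=q[:2]-[514.2,-152.2]; print(q,np.degrees(np.arctan2(d[1],d[0])))
E
```

```text
[548.09540497  36.3823247  112.22473872] [-0.30550867 -1.2059037  -1.28572454] 0.38231387789369675
[([318.8, 109.6], [306, 99, 27, 22, 534])] [([319.0, 109.8], [307, 100, 25, 20, 482])]
blk@38 [523.72080617 112.93524059] [80.2877157  -2.89010474]
top@45 [524.0229959  112.74014439] [80.01854154 -2.65151214]
[([396.8, 75.0], [350, 37, 95, 79, 3249])]
[ 798.27317596 -165.62440007  105.        ] -2.7056045109921247
```

View pics/w6.png

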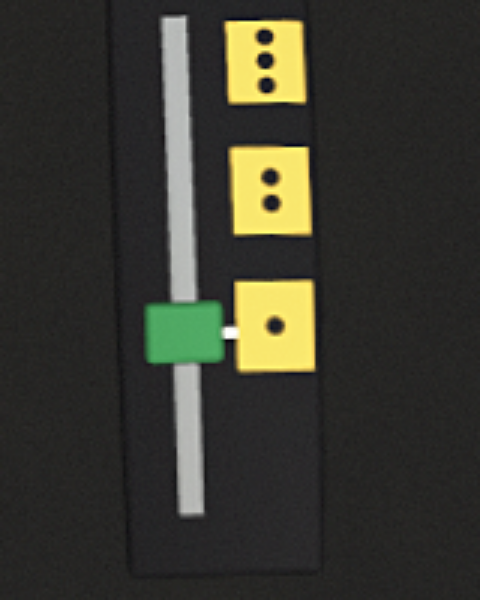

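The crop shows the slider's pointer at crop (231,332), level with the one-dot mark at crop (275,326), about 2 mm off its centre. It took about 1.55 turns to first touch, so one full turn. The gripper is clear of everything.

```bash
python3 -c "
from workcell import env
print(env.job_done())"
```

```text
the job is handed in; nothing more can be done
None
```

I handed the job in: I cranked the gauge down about 1.55 turns to first touch, snugged it at about 8 N and released it, and set the tally slider at the one-dot mark, about 2 mm short of its centre; after a first release sprang back about 24° I re-tightened and unloaded slowly, but did not check the gauge's angle by camera after that.

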